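# Close the specimen mounting press

## Task

Close the small specimen mounting press with its threaded closure: set the closure squarely on the mouth of the pot with its bar in line with the index rib (the press's front-to-back line), turn it gently backward (anticlockwise from above) until it drops a step into the start of the thread, pause a moment there, then turn it forward (clockwise) until its shoulder lies flush on the rim, and let go. Do not force it at any time, and leave everything else on the bench where it stands.

Things in the scene. Friction and masses are not known exactly. Their poses are not given: they have to be found in the camera images.
- closure_bar (a point): Middle of the loose closure's grip bar, on its axis. The bar is 60 mm long (x), 16 mm wide (y, the faces to grip), 26 mm high (z); it stands on a round shoulder disc, 76 mm in diameter, 7 mm thick, whose top is 13 mm and underside 20 mm below this point. A half turn changes nothing. The closure stands upright on the bench at the start.
- closure: The same closure (steel and aluminium, about 200 g) as a whole; origin under its centre, 44 mm below closure_bar, same axes. Below the disc a plug 46 mm in diameter, 24 mm long, its lower edge bevelled 3 mm, with four lugs at +x, +y, -x, -y: 6.6 mm wide, 3 mm high, undersides 9 mm above the origin, tips 29.8 mm from the axis.
- press: The press, fixed: grey base plate 124 x 116 x 14 mm with an upright steel pot 82 mm in diameter, its rim 62 mm above the bench. Origin: underside of the base on the pot's axis. -x is the front, where a small vertical index rib stands on the outside of the pot; a small gauge sticks out at -y, below the rim.
- mouth (a point): Centre of the pot's mouth, level with the rim; axes as the press's. The bore, 62 mm wide, holds an interrupted thread of four equal starts 90 degrees apart, inner diameter 48 mm. Plug and lugs have about 1 mm of radial play. All turns are seen from above: backward is anticlockwise, forward clockwise.
- on_crests (a point): Where closure_bar is with the closure set on, bar along the press's x (within 10 degrees): the lugs rest on the flat tops of the thread, shoulder 11.5 mm above the rim. The starts lie 13 to 49 degrees backward of there, where exactly is not known. Turned forward from here it jams.
- in_start (a point): Where closure_bar is once the lugs are in the starts: 7.5 mm below on_crests (it falls there if free to fall), shoulder 4 mm above the rim. The lugs have about 9 degrees of play there; a firm stop then blocks turning farther backward.
- home (a point): Where closure_bar is when the shoulder is flush on the rim, 4 mm below in_start. From the start's backward stop it is reached after about 62 degrees forward: the first 14 to 23 level, then 0.1 mm down a degree with about 1 mm of vertical slack. A firm stop ends the turn at about 68 degrees.
- dish: bystander: shallow open dish, 70 mm in diameter, 14 mm high; origin under its centre
- specimen_a: bystander: round resin-mounted specimen, 30 mm in diameter, 18 mm high; origin under its centre
- specimen_b: bystander: a second such specimen, 30 mm in diameter, 18 mm high; origin under its centre
- timer: bystander: small flat timer, 68 x 68 x 24 mm; origin under its centre
- tweezers: bystander: tweezers lying flat, 125 mm long, 9 mm high; origin under the middle
- beaker: bystander: beaker, 73 mm in diameter, 86 mm high; origin under its centre

How it is judged:
On the way, in this order (a step that is already met when the one before it is completed fails the run):
1. the closure stands centred and level on the crests of the thread, its bar in line with the press's front-to-back line (z of closure_bar in the frame of mouth between 0.0295 and 0.0335 m and horizontal distance between closure_bar and mouth below 0.004 m and angle between closure_bar's own z axis and vertical below 0.06 rad and angle between the x axis of closure_bar and the x axis of mouth, either way round below 0.26 rad), for 0.2 s.
2. it has dropped a step into the start of the thread (z of closure_bar in the frame of mouth between 0.0225 and 0.0255 m and horizontal distance between closure_bar and mouth below 0.004 m and angle between closure_bar's own z axis and vertical below 0.06 rad), for 0.2 s.
3. it is turned home, shoulder flush on the rim (z of closure_bar in the frame of mouth below 0.0212 m and horizontal distance between closure_bar and mouth below 0.004 m and angle between closure_bar's own z axis and vertical below 0.04 rad), for 0.2 s.
At the end, for the whole second after the job is handed in: The closure is screwed home in the pot: shoulder within 1.2 mm of the rim, centred within 4 mm, level within 0.04 rad, released (all of step 3 and z of closure_bar in the frame of mouth above 0.018 m); the robot touches nothing.
It fails at once if the closure is forced: more than 60 N between it and the press (contact force between closure and press above 60 N).
It fails at once if a bystander is moved more than 20 mm (distance of any of dish, specimen_a, specimen_b, timer, tweezers, beaker from where it was at the start of the episode above 0.02 m).
It also fails if it takes over 72 s, if anything falls off the work surface, if the arm or the gripper's body presses on something with over 40 N, if the wrist force passes 120 N, or if a joint passes its speed limit or range.

## Robot

A 6-joint arm with a two-finger parallel gripper is mounted at the origin on a cart in front of the work surface, level with it; the furniture and walls round the work are solid. World frame = base frame: x ahead of the robot, y to its left, z up, the work surface at z = 0. Lengths are in m, angles in rad, forces in N, time in s.
With the tool pointing down it reaches from about 0.35 to 0.975 m from the base axis. Payload 4.9 kg.
Tool frame: the origin (TCP) lies between the finger pads; the fingertips stand 22 mm ahead of it and the grasp point (between the pads) lies 3 mm ahead of it; z points along the fingers, y is the line along which they close (so a half turn about z gives the same grasp; the last joint's range is limited). The gripper opens to 85 mm and grips with 20 to 120 N. Pads are 22 mm wide; open, the fingers measure 114 mm over their backs; the gripper's body (76 mm by 85 mm) begins 54 mm behind the grasp point. The pads swing forward as they close: fully open they stand 13 mm farther back than shut.
Start: joints at [1.193, 0.053, 1.613, -0, 1.476, -0.119], TCP at [0.16, 0.604, 0.253] pointing down, gripper open.
Joint ranges: [-3.01, 3.01], [-1.01, 2.22], [0.06, 2.58], [-1.02, 4.17], [0.09, 2.62], [-3.14, 3.14]. Speed limits (rad/s): [2.57, 2.57, 3.14, 3.14, 3.14, 3.14].

## Interface

Orientations are given as a unit quaternion [w, x, y, z].
In Python, from plant import state, grab_frame, get_calibration, job_done, recognise, regions_of gives the robot as it stands.
- The arm moves only by the tool apply_moves, never from a script. Its argument "targets" is a list of rows, each an object with "translation": the shift along the tool's x, y, z normalised to -1 to 1, where 1 is 100 mm, a list of three; "twist": the turn about the tool's z normalised to -1 to 1, where 1 is 0.1 rad; "hand": the opening, from 0 (shut) to 1 (fully open). A call has 1 to 8 rows; each row shifts and turns the commanded pose from where the row before left it, along the tool's axes as they then stand; what a row does not reach is not made up. A row lasts 1/10 s, in which the tool goes at most 50 mm and 8.59 degrees, less where a joint would pass 70% of its speed; a pose out of reach is approached as far as the arm can. A call with a number of a shift or a turn outside -1 to 1 is refused whole. A call with a gripper value outside its range is refused whole. The fingers move at their own pace and stop on an object; the grip force is fixed at half the most. Time passes only in rows, so rows that do not move let the fingers close. It gives the time, the measured TCP pose, the force, the opening and the grip force at its end, in the units of the state.
- state(): the state, without advancing time (a new reading comes with each control period).
- grab_frame(name): name is "scene" or "top"; returns the picture (420x560x3 uint8, red, green, blue); there is no depth.
- get_calibration(name): a dict with "camera_matrix" (3x3 intrinsics, pixels), "pose" (4x4, takes a point from camera to world coordinates). Camera axes: x right, y up, looking along -z (the intrinsics and any distortion apply to the point x, -y, -z); pixel columns grow to the right and rows downward; lengths in m; the calibration is good to about 2 mm. A picture is of the moment at which its call begins. get_calibration takes no time and is no camera call.
- job_done(): hands the job in; it is judged then, once.
Trained networks look in the newest picture that a camera, given by its name, has taken for a name from the list of things; names that differ only in an ending like _2 or _b are one class to them, and where a whole thing is asked for, a point or a joint stands for the part that bears it (a point fixed in the world has none). Each returns a list of dicts, best first, with "score" (0 to 1); they miss things now and then, are a little off and sometimes report something else, mostly with a low value. They report only what shows in the picture. A call takes as long as a camera call.
- recognise(camera, query): "point" ([x, y, z] in m, in world coordinates, good to about 4 mm: the middle of the surface that is visible of it).
- regions_of(camera, query): "pixels" (420x560 bool, what is visible of it).
The state is a dict: "time": time; "joint_pos": joint angles; "joint_vel": joint speeds; "joint_efforts": joint torques, N m; "tool_pos": TCP position; "tool_rot": TCP orientation; "contact_force": force on the tool from outside, world axes, zero at the start; "ft_torque": the same for the moment, N m; "gripper_width": opening from 0.0 (shut) to 1.0 (fully open); "grasp_force": force on a finger pad.
Only numpy, scipy, OpenCV 4.12 (cv2) and the standard library are available. Lean on these libraries where they do the work, as an engineer would, in place of code of your own. Each camera call takes 0.05 s, during which the arm holds its last target. There are 200 camera calls.

## Working session

There is one attempt and no reset: what is moved stays moved. The work goes in short steps, Python scripts to look and compute and a tool call to move; the robot and the scene stay as the last step left them, time stands still between calls to the robot, and variables do not carry over. Pictures are saved under pics/ and viewed, at most 10 in all, crops included, and the job is handed in when it is done.

Besides the shell and the picture viewer there is one more tool, called after "Call:" in YAML: its name, and indented under it one key for each argument. apply_moves: Moves the arm, as the interface text tells. Its arguments: {"type":"object","properties":{"targets":{"type":"array"}},"required":["targets"]}

```bash
mkdir -p pics; ls; python3 - <<'E'
from plant import *
import cv2,numpy as np
s=state();print(s)
for c in ("scene","top"):
    im=grab_frame(c);cv2.imwrite(f"pics/{c}0.png",im[:,:,::-1])
    k=get_calibration(c);print(c,np.round(k["camera_matrix"],1).tolist(),np.round(k["pose"],3).tolist(),k.keys())
    for q in ("closure_bar","closure","press","mouth","dish","timer","beaker","tweezers","specimen_a"):
        try:
            for r in recognise(c,q)[:2]: print(c,q,np.round(r["point"],3),round(r["score"],2))
        except Exception as e: print(q,e)
E
```

```text
pics
{'time': 0.0, 'joint_pos': array([ 1.19299881e+00,  5.33520316e-02,  1.61428293e+00, -1.09095184e-05,
        1.47598905e+00, -1.19013269e-01]), 'joint_vel': array([ 1.21682155e-03, -1.67773407e-04,  2.86718951e-05,  4.08175889e-05,
        2.28067970e-03, -8.80976760e-04]), 'joint_efforts': array([ 2.37904431e-03, -3.93692636e+01, -3.70177031e+01,  1.93712174e-05,
        7.07997009e-03, -2.25653429e-05]), 'tool_pos': array([0.15973907, 0.60365123, 0.25207257]), 'tool_rot': array([-2.44450166e-04,  1.29030786e-01,  9.91640068e-01, -9.85837654e-04]), 'contact_force': array([-0.40301226, -0.75752867, -0.74658362]), 'ft_torque': array([0.00062196, 0.03479468, 0.01946947]), 'grasp_force': 0.0, 'gripper_width': 1.0015707787465364}
scene [[461.6, 0.0, 277.7], [0.0, 461.6, 207.5], [0.0, 0.0, 1.0]] [[0.775, 0.329, -0.539, -0.04], [-0.631, 0.375, -0.679, -0.688], [-0.021, 0.866, 0.499, 0.59], [0.0, 0.0, 0.0, 1.0]] dict_keys(['camera_matrix', 'pose'])
scene closure_bar [ 0.488 -0.23   0.029] 0.77
scene closure [ 0.495 -0.23   0.031] 0.93
scene closure [0.495 0.08  0.024] 0.16
scene press
[... 290 characters left out ...]
8  0.012] 0.6
scene specimen_a [ 0.45  -0.323  0.018] 0.53
top [[507.8, 0.0, 276.0], [0.0, 507.8, 210.4], [0.0, 0.0, 1.0]] [[0.019, 0.998, -0.068, 0.44], [-1.0, 0.019, 0.002, -0.015], [0.003, 0.068, 0.998, 1.278], [0.0, 0.0, 0.0, 1.0]] dict_keys(['camera_matrix', 'pose'])
top closure_bar [ 0.497 -0.221  0.034] 0.88
top closure [ 0.499 -0.218  0.03 ] 0.77
top press [0.515 0.102 0.015] 0.61
top press [ 0.454 -0.32   0.018] 0.43
top mouth [0.516 0.098 0.017] 0.58
top dish [ 0.579 -0.041  0.   ] 0.72
top timer [ 0.547 -0.33   0.02 ] 0.98
top beaker [0.624 0.32  0.031] 0.58
top tweezers [ 0.544 -0.333  0.023] 0.55
top tweezers [ 0.497 -0.222  0.035] 0.23
top specimen_a [ 0.42  -0.074  0.018] 0.64
```

View pics/top0.png

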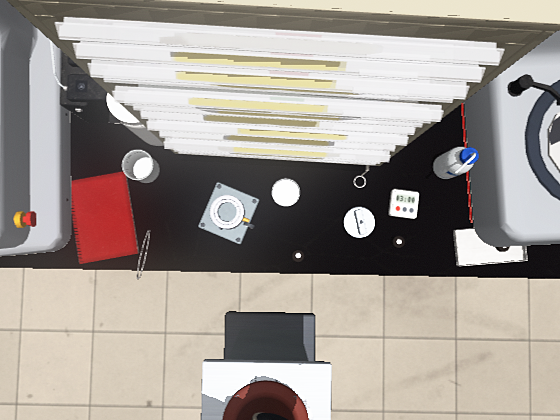

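View pics/scene0.png

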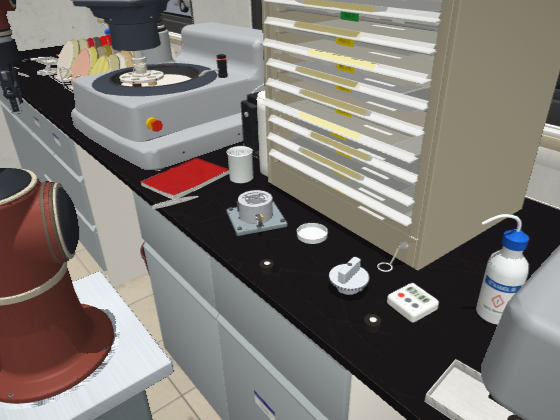

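The top view shows the closure at about (359,222), the pot at (228,211) with its gauge toward the lower right, the dish at (285,192) and the timer at (404,204). In the scene view the closure stands upright at (348,275) and the press is at (256,210). Next I'll measure centres and yaws from enlarged crops.

```bash
cat > h.py <<'E'
from plant import *
import cv2,numpy as np
def ray(c,px,z):
    k=get_calibration(c);K=k["camera_matrix"];P=k["pose"]
    px=np.atleast_2d(px).astype(float)
    d=np.c_[(px[:,0]-K[0,2])/K[0,0],-(px[:,1]-K[1,2])/K[1,1],-np.ones(len(px))]@P[:3,:3].T
    o=P[:3,3];return (o+d*((z-o[2])/d[:,2])[:,None])[:,:2]
def proj(c,p):
    k=get_calibration(c);K=k["camera_matrix"];P=k["pose"]
    q=(np.atleast_2d(p)-P[:3,3])@P[:3,:3]
    return np.c_[K[0,0]*q[:,0]/-q[:,2]+K[0,2],-K[1,1]*q[:,1]/-q[:,2]+K[1,2]]
def mask(c,q):
    r=regions_of(c,q);return [(x["score"],x["pixels"].astype(np.uint8)) for x in r]
def crop(c,im,cx,cy,w,h,s,fn):
    a=im[cy-h//2:cy+h//2,cx-w//2:cx+w//2,::-1]
    return cv2.resize(a,None,fx=s,fy=s,interpolation=cv2.INTER_CUBIC)
E
python3 - <<'E'
from h import *
im=grab_frame("top")
A=crop("top",im,228,211,80,100,5,0);B=crop("top",im,362,215,80,100,5,0)
cv2.imwrite("pics/c1.png",np.hstack([A,B]))
for q,z in (("closure_bar",.057),("closure",.024),("press",.014),("mouth",.062)):
    for s,m in mask("top",q)[:1]:
        cn=max(cv2.findContours(m,0,1)[0],key=cv2.contourArea)
        pts=np.argwhere(m)[:,::-1]
        w=ray("top",cn[:,0],z);r=cv2.minAreaRect((w*1000).astype(np.float32))
        print(q,round(s,2),m.sum(),"rect",np.round(r[0],1),np.round(r[1],1),round(r[2],1),"box",pts.min(0),pts.max(0))
E
```

```text
closure_bar 0.94 727 rect [ 498.9 -218.2] [71.1 70.2] 45.9 box [344 207] [374 237]
press 0.63 2316 rect [514.8  94.8] [127.5 123.7] 68.4 box [199 183] [258 244]
mouth 0.6 2344 rect [512.5  90.9] [123.6 121.1] 67.9 box [199 183] [259 243]
```

View pics/c1.png

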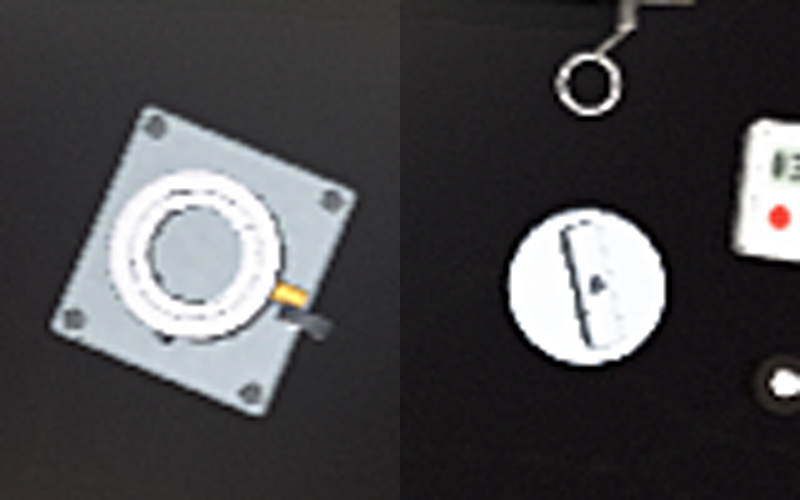

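The rib is at crop (168,340), below the pot, and the gauge is at (290,293). The bar runs from (575,225) to (600,345). Next, precise centres and yaws.

```bash
cat >> h.py <<'E'
def circ(c,im,p,R,z,thr):
    # bright-blob outline near world p -> circle in plane z
    u=proj(c,[[p[0],p[1],z]])[0]
    g=cv2.cvtColor(im,cv2.COLOR_RGB2GRAY)
    m=np.zeros_like(g);cv2.circle(m,tuple(int(round(a)) for a in u),R,255,-1)
    b=((g>thr)&(m>0)).astype(np.uint8)
    cn=max(cv2.findContours(b,0,1)[0],key=cv2.contourArea)
    h=cv2.convexHull(cn)[:,0]
    w=ray(c,h,z);a=np.c_[2*w,np.ones(len(w))]
    s=np.linalg.lstsq(a,(w**2).sum(1),rcond=None)[0]
    return s[:2],np.sqrt(s[2]+s[:2]@s[:2])
E
python3 - <<'E'
from h import *
for c in ("top","scene"):
    im=grab_frame(c)
    for n,p,R,z in (("clos",(.499,-.218),24,.031),("pot",(.51,.09),22,.062)):
        for t in (150,190,215): 
            try: s,r=circ(c,im,p,R,z,t);print(c,n,t,np.round(s*1000,1),"R",round(r*1000,1))
            except Exception as e: print(c,n,t,e)
# bar/press yaw in top (crop coords/5 + origin)
f=lambda x,y,cx,cy:(x/5+cx-40-.4,y/5+cy-50-.4)
a=ray("top",[f(562-400,228,362,215),f(588-400,345,362,215)],.057);d=a[0]-a[1];print("bar yaw",np.degrees(np.arctan2(d[1],d[0])),a)
a=ray("top",[f(355,190,228,211),f(265,415,228,211)],.014);d=a[0]-a[1];print("press yaw",np.degrees(np.arctan2(d[1],d[0])))
a=ray("top",[f(150,105,228,211),f(52,328,228,211)],.014);d=a[0]-a[1];print("press yaw",np.degrees(np.arctan2(d[1],d[0])))
print(state()["time"])
E
```

```text
top clos 150 [ 499.6 -221.6] R 37.7
top clos 190 [ 499.5 -221.7] R 37.5
top clos 215 [ 499.5 -221.7] R 37.4
top pot 150 [509.3  91.1] R 52.1
top pot 190 [509.2  90.8] R 52.3
top pot 215 [517.2 101.2] R 39.8
scene clos 150 [ 510.  -215.2] R 45.1
scene clos 190 [ 510.8 -213.8] R 44.1
scene clos 215 [ 509.7 -213.9] R 44.0
scene pot 150 [495.9  73.3] R 67.4
scene pot 190 [517.2 102. ] R 39.4
scene pot 215 [517.7 102.1] R 38.7
bar yaw 13.04260705282239 [[ 0.52644921 -0.205352  ]
 [ 0.47032982 -0.21835215]]
press yaw -20.502115851048384
press yaw -22.103920181997754
1.35
```

Call:
apply_moves:
  targets:
    - {"translation":[-0.25,-0.22,0],"twist":0,"hand":0.5}
    - {"translation":[-0.25,-0.22,0],"twist":0,"hand":0.5}
    - {"translation":[-0.25,-0.22,0],"twist":0,"hand":0.5}
    - {"translation":[-0.25,-0.22,0],"twist":0,"hand":0.5}
    - {"translation":[-0.25,-0.22,0],"twist":0,"hand":0.5}
    - {"translation":[-0.25,-0.22,0],"twist":0,"hand":0.5}
    - {"translation":[-0.25,-0.22,0],"twist":0,"hand":0.5}
    - {"translation":[-0.25,-0.22,0],"twist":0,"hand":0.5}

```text
time: 2.15
tool_pos: [0.3088, 0.3817, 0.2535]
tool_rot: [0.0, 0.129, 0.992, 0.0]
contact_force: [0.4, -0.9, 0.1]
gripper_width: 0.502
grasp_force: 0.0
```

Call:
apply_moves:
  targets:
    - {"translation":[-0.25,-0.22,0],"twist":0,"hand":0.5}
    - {"translation":[-0.25,-0.22,0],"twist":0,"hand":0.5}
    - {"translation":[-0.25,-0.22,0],"twist":0,"hand":0.5}
    - {"translation":[-0.25,-0.22,0],"twist":0,"hand":0.5}
    - {"translation":[-0.25,-0.22,0],"twist":0,"hand":0.5}
    - {"translation":[-0.25,-0.22,0],"twist":0,"hand":0.5}
    - {"translation":[-0.25,-0.22,0],"twist":0,"hand":0.5}
    - {"translation":[-0.25,-0.22,0],"twist":0,"hand":0.5}

```text
time: 2.95
tool_pos: [0.4572, 0.1603, 0.2535]
tool_rot: [0.0, 0.129, 0.992, 0.0]
contact_force: [-0.1, -0.2, -0.2]
gripper_width: 0.499
grasp_force: 0.0
```

Call:
apply_moves:
  targets:
    - {"translation":[-0.14,-0.36,0],"twist":0,"hand":0.5}
    - {"translation":[-0.14,-0.36,0],"twist":0,"hand":0.5}
    - {"translation":[-0.14,-0.36,0],"twist":0,"hand":0.5}
    - {"translation":[-0.14,-0.36,0],"twist":0,"hand":0.5}
    - {"translation":[-0.14,-0.36,0],"twist":0,"hand":0.5}
    - {"translation":[-0.14,-0.36,0],"twist":0,"hand":0.5}
    - {"translation":[-0.14,-0.36,0],"twist":0,"hand":0.5}
    - {"translation":[-0.14,-0.36,0],"twist":0,"hand":0.5}

```text
time: 3.75
tool_pos: [0.4911, -0.1472, 0.2536]
tool_rot: [0.0, 0.129, 0.992, -0.0]
contact_force: [0.4, 0.2, 0.1]
gripper_width: 0.499
grasp_force: 0.0
```

Call:
apply_moves:
  targets:
    - {"translation":[-0.14,-0.36,0],"twist":0,"hand":0.5}
    - {"translation":[-0.14,-0.36,0],"twist":0,"hand":0.5}
    - {"translation":[0,0,0.2],"twist":-0.97,"hand":0.5}
    - {"translation":[0,0,0.2],"twist":-0.97,"hand":0.5}
    - {"translation":[0,0,0.2],"twist":-0.97,"hand":0.5}
    - {"translation":[0,0,0.2],"twist":-0.97,"hand":0.5}
    - {"translation":[0,0,0.2],"twist":-0.97,"hand":0.5}
    - {"translation":[0,0,0],"twist":0,"hand":0.5}

```text
time: 4.55
tool_pos: [0.4978, -0.2212, 0.1499]
tool_rot: [-0.003, -0.113, 0.994, 0.002]
contact_force: [-0.7, 0.5, -0.4]
gripper_width: 0.5
grasp_force: 0.0
```

```bash
cat >> h.py <<'E'
def to(p,yaw_y,s=None):
    s=s or state();w,x,y,z=s["tool_rot"]
    from scipy.spatial.transform import Rotation as Ro
    R=Ro.from_quat([x,y,z,w]).as_matrix();d=R.T@(np.array(p)-s["tool_pos"])
    yw=np.degrees(np.arctan2(R[1,1],R[0,1]))
    print("pos",np.round(s["tool_pos"],4),"yaw_y",round(yw,2),"tilt",np.round(R[:2,2],4),"| total units (x,y,z)",np.round(d*10,3),"twist units",round(-np.radians(yaw_y-yw)*10,2),"q6",np.round(s["joint_pos"][5],2),"F",np.round(s["contact_force"],1),"t",s["time"])
E
python3 -c "
from h import *
to((.4995,-.2217,.056),103)"
```

```text
pos [ 0.4978 -0.2212  0.1499] yaw_y 102.94 tilt [-0.0055  0.0034] | total units (x,y,z) [-0.019 -0.013  0.939] twist units -0.01 q6 -2.35 F [-0.7  0.5 -0.4] t 4.55
```

Call:
apply_moves:
  targets:
    - {"translation":[-0.01,-0.01,0.18],"twist":0,"hand":0.5}
    - {"translation":[-0.01,0,0.18],"twist":0,"hand":0.5}
    - {"translation":[0,0,0.18],"twist":0,"hand":0.5}
    - {"translation":[0,0,0.18],"twist":0,"hand":0.5}
    - {"translation":[0,0,0.1],"twist":0,"hand":0.5}
    - {"translation":[0,0,0.07],"twist":0,"hand":0.5}
    - {"translation":[0,0,0.04],"twist":0,"hand":0.5}
    - {"translation":[0,0,0],"twist":0,"hand":0.5}

```text
time: 5.35
tool_pos: [0.5021, -0.2229, 0.0605]
tool_rot: [0.0, -0.113, 0.994, -0.0]
contact_force: [0.4, 0.1, 0.5]
gripper_width: 0.494
grasp_force: 0.0
```

```bash
python3 - <<'E'
from h import *
to((.4995,-.2217,.055),103)
im=grab_frame("scene");cv2.imwrite("pics/s2.png",crop("",im,348,255,140,110,5,0))
E
```

```text
pos [ 0.5021 -0.2229  0.0605] yaw_y 102.94 tilt [ 0.0001 -0.0001] | total units (x,y,z) [0.022 0.018 0.055] twist units -0.01 q6 -2.35 F [0.4 0.1 0.5] t 5.35
```

View pics/s2.png

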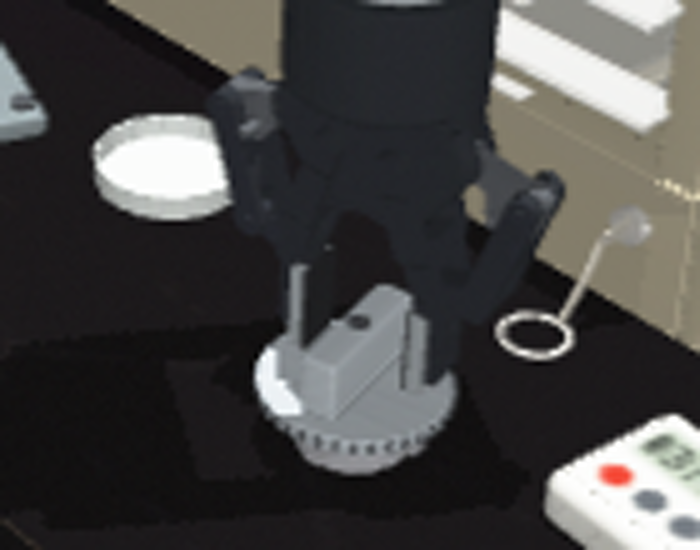

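The fingers straddle the bar, with pads at crop (295,310) and (415,350). Small correction, then close.

Call:
apply_moves:
  targets:
    - {"translation":[0.02,0.02,0.02],"twist":0,"hand":0.5}
    - {"translation":[0,0,0.025],"twist":0,"hand":0.5}
    - {"translation":[0,0,0],"twist":0,"hand":0.5}
    - {"translation":[0,0,0],"twist":0,"hand":0.3}
    - {"translation":[0,0,0],"twist":0,"hand":0}
    - {"translation":[0,0,0],"twist":0,"hand":0}
    - {"translation":[0,0,0],"twist":0,"hand":0}
    - {"translation":[0,0,0],"twist":0,"hand":0}

```text
time: 6.2
tool_pos: [0.4996, -0.2214, 0.056]
tool_rot: [0.0, -0.113, 0.994, -0.0]
contact_force: [-0.8, 0.6, 2.0]
gripper_width: 0.177
grasp_force: 59.0
```

Call:
apply_moves:
  targets:
    - {"translation":[0,0,-0.1],"twist":0,"hand":0}
    - {"translation":[0,0,-0.25],"twist":0,"hand":0}
    - {"translation":[0,0,-0.25],"twist":0,"hand":0}
    - {"translation":[0,0,-0.25],"twist":0,"hand":0}
    - {"translation":[0,0,-0.25],"twist":0,"hand":0}
    - {"translation":[0,0,-0.1],"twist":0,"hand":0}
    - {"translation":[0,0,0],"twist":0,"hand":0}

```text
time: 6.9
tool_pos: [0.5004, -0.2219, 0.1778]
tool_rot: [0.001, -0.113, 0.994, -0.001]
contact_force: [-0.7, 0.2, -2.6]
gripper_width: 0.173
grasp_force: 58.8
```

Call:
apply_moves:
  targets:
    - {"translation":[-0.11,0.39,0],"twist":0,"hand":0}
    - {"translation":[-0.11,0.39,0],"twist":0,"hand":0}
    - {"translation":[-0.11,0.39,0],"twist":0,"hand":0}
    - {"translation":[-0.11,0.39,0],"twist":0,"hand":0}
    - {"translation":[-0.11,0.39,0],"twist":0,"hand":0}
    - {"translation":[-0.11,0.39,0],"twist":0,"hand":0}
    - {"translation":[-0.11,0.39,0],"twist":0,"hand":0}
    - {"translation":[-0.11,0.39,0],"twist":0,"hand":0}

```text
time: 7.7
tool_pos: [0.514, 0.104, 0.1736]
tool_rot: [-0.002, -0.113, 0.994, 0.0]
contact_force: [-0.2, -0.3, -2.1]
gripper_width: 0.171
grasp_force: 59.0
```

Call:
apply_moves:
  targets:
    - {"translation":[0,0,0],"twist":0.97,"hand":0}
    - {"translation":[0,0,0],"twist":1,"hand":0}
    - {"translation":[0,0,0],"twist":1,"hand":0}
    - {"translation":[0,0,0],"twist":1,"hand":0}
    - {"translation":[0,0,0],"twist":1,"hand":0}
    - {"translation":[0,0,0],"twist":1,"hand":0}
    - {"translation":[0,0,0],"twist":0,"hand":0}
    - {"translation":[0,0,0],"twist":0,"hand":0}

```text
time: 8.5
tool_pos: [0.5145, 0.1024, 0.1743]
tool_rot: [-0.001, 0.183, 0.983, -0.0]
contact_force: [0.4, 0.1, -2.0]
gripper_width: 0.172
grasp_force: 59.3
```

```bash
python3 - <<'E'
from h import *
to((.517,.1015,.13),68.7);print(state()["gripper_width"],state()["grasp_force"])
im=grab_frame("scene");u=proj("scene",[.517,.1015,.1])[0].astype(int);print(u)
a=crop("",im,u[0],u[1],80,110,5,0)
im=grab_frame("top");u=proj("top",[.517,.1015,.08])[0].astype(int);print(u)
b=crop("",im,u[0],u[1],80,110,5,0)
cv2.imwrite("pics/s3.png",np.hstack([a,b]))
E
```

```text
pos [0.5145 0.1024 0.1743] yaw_y 68.87 tilt [-0.0024 -0.0002] | total units (x,y,z) [-0.027  0.001  0.443] twist units 0.03 q6 -1.15 F [ 0.4  0.1 -2. ] t 8.5
0.17243957673601565 59.34390485286713
[253 183]
[225 211]
```

View pics/s3.png

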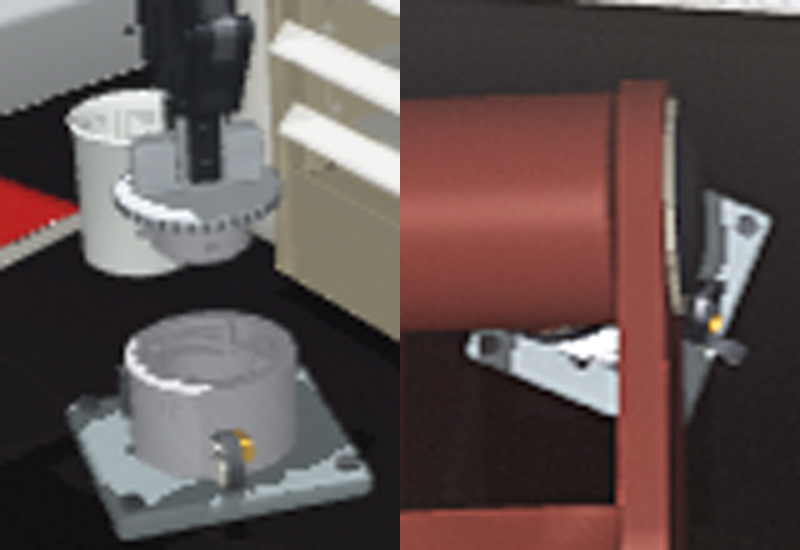

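The closure hangs level above the pot: its disc is at about (197,195) in the crop and the rim at about (211,360). The arm hides the pot in the top view. I'll correct, lower, and compare the disc and rim in the scene camera.

Call:
apply_moves:
  targets:
    - {"translation":[-0.02,0,0.1],"twist":0,"hand":0}
    - {"translation":[-0.01,0,0.15],"twist":0,"hand":0}
    - {"translation":[0,0,0.12],"twist":0,"hand":0}
    - {"translation":[0,0,0.05],"twist":0,"hand":0}
    - {"translation":[0,0,0],"twist":0,"hand":0}
    - {"translation":[0,0,0],"twist":0,"hand":0}

```text
time: 9.2
tool_pos: [0.5182, 0.1014, 0.1337]
tool_rot: [-0.0, 0.184, 0.983, -0.0]
contact_force: [-0.2, 0.2, -2.2]
gripper_width: 0.173
grasp_force: 59.4
```

```bash
python3 - <<'E'
from h import *
s=state();to((.517,.1015,.13),68.7)
im=grab_frame("scene");u=proj("scene",[.517,.1015,.08])[0].astype(int);print(u)
v=cv2.resize(im[u[1]-35:u[1]+35,u[0]-45:u[0]+45,::-1],None,fx=8,fy=8,interpolation=cv2.INTER_CUBIC)
# predicted outlines: disc top/bottom at TCP axis (green), rim at estimate (red)
t=np.linspace(0,2*np.pi,200);p=s["tool_pos"]
for c,z,r,col in ((p,p[2]-.025,.038,(0,255,0)),(p,p[2]-.032,.038,(0,255,0)),((.517,.1015),.062,.041,(0,0,255)),((.517,.1015),.062,.031,(0,0,255))):
    q=proj("scene",np.c_[c[0]+r*np.cos(t),c[1]+r*np.sin(t),0*t+z])
    q=((q-(u-[45,35])+.5)*8-.5).round().astype(np.int32)
    cv2.polylines(v,[q[:,None]],True,col,1)
x=np.array([.929,-.363]);
cv2.imwrite("pics/s4.png",v)
E
```

```text
pos [0.5182 0.1014 0.1337] yaw_y 68.76 tilt [-0.0001 -0.    ] | total units (x,y,z) [ 0.011 -0.003  0.037] twist units 0.01 q6 -1.15 F [-0.2  0.2 -2.2] t 9.2
[254 191]
```

View pics/s4.png

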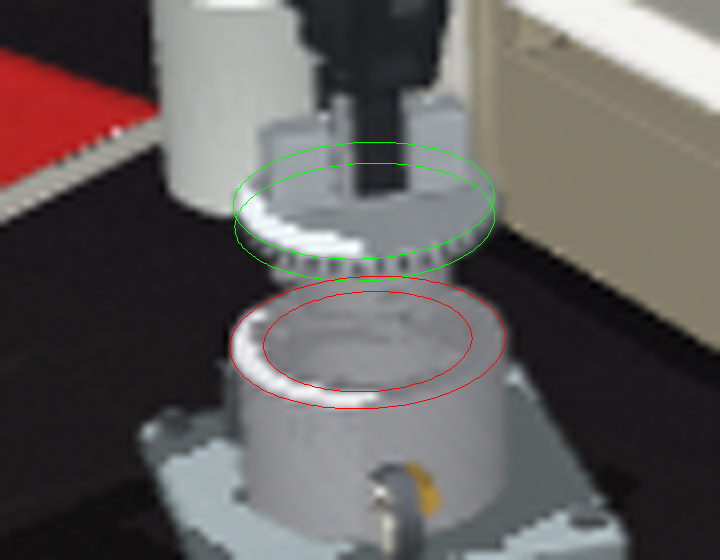

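Call:
apply_moves:
  targets:
    - {"translation":[0.015,0,0.04],"twist":0,"hand":0}
    - {"translation":[0,0,0.04],"twist":0,"hand":0}
    - {"translation":[0,0,0.03],"twist":0,"hand":0}
    - {"translation":[0,0,0.02],"twist":0,"hand":0}
    - {"translation":[0,0,0],"twist":0,"hand":0}
    - {"translation":[0,0,0.02],"twist":0,"hand":0}
    - {"translation":[0,0,0.02],"twist":0,"hand":0}
    - {"translation":[0,0,0],"twist":0,"hand":0}

```text
time: 10.05
tool_pos: [0.5165, 0.1019, 0.1164]
tool_rot: [-0.0, 0.184, 0.983, -0.0]
contact_force: [-1.1, -0.1, -1.6]
gripper_width: 0.173
grasp_force: 59.4
```

Call:
apply_moves:
  targets:
    - {"translation":[0,0,0.02],"twist":0,"hand":0}
    - {"translation":[0,0,0.02],"twist":0,"hand":0}
    - {"translation":[0,0,0.02],"twist":0,"hand":0}
    - {"translation":[0,0,0],"twist":0,"hand":0}

```text
time: 10.45
tool_pos: [0.5166, 0.1022, 0.1105]
tool_rot: [-0.0, 0.184, 0.983, 0.0]
contact_force: [-0.3, 0.5, -2.6]
gripper_width: 0.175
grasp_force: 59.3
```

Call:
apply_moves:
  targets:
    - {"translation":[0,0,0.02],"twist":0,"hand":0}
    - {"translation":[0,0,0.01],"twist":0,"hand":0}
    - {"translation":[0,0,0.01],"twist":0,"hand":0}
    - {"translation":[0,0,0],"twist":0,"hand":0}

```text
time: 10.85
tool_pos: [0.5171, 0.1024, 0.1071]
tool_rot: [0.0, 0.184, 0.983, 0.001]
contact_force: [1.2, 3.4, -0.1]
gripper_width: 0.171
grasp_force: 59.5
```

Call:
apply_moves:
  targets:
    - {"translation":[0,0,0.01],"twist":0,"hand":0}
    - {"translation":[0,0,0],"twist":0,"hand":0}

```text
time: 11.05
tool_pos: [0.517, 0.1024, 0.1061]
tool_rot: [0.0, 0.184, 0.983, 0.001]
contact_force: [0.1, 5.5, 0.6]
gripper_width: 0.171
grasp_force: 59.7
```

Call:
apply_moves:
  targets:
    - {"translation":[0.002,0.006,0],"twist":0,"hand":0}
    - {"translation":[0,0,0.01],"twist":0,"hand":0}
    - {"translation":[0,0,0],"twist":0,"hand":0}

```text
time: 11.35
tool_pos: [0.5171, 0.1026, 0.1054]
tool_rot: [0.0, 0.184, 0.983, 0.0]
contact_force: [-0.2, 4.4, 3.5]
gripper_width: 0.177
grasp_force: 60.0
```

Call:
apply_moves:
  targets:
    - {"translation":[0.001,0.006,0.003],"twist":0,"hand":0}
    - {"translation":[0,0,0],"twist":0,"hand":0}
    - {"translation":[0,0,0],"twist":0,"hand":0}
    - {"translation":[0,0,0],"twist":0,"hand":0}

```text
time: 11.75
tool_pos: [0.5171, 0.1027, 0.1053]
tool_rot: [0.0, 0.184, 0.983, -0.001]
contact_force: [-1.2, 1.8, 6.2]
gripper_width: 0.173
grasp_force: 60.5
```

```bash
python3 - <<'E'
from h import *
s=state();to((.517,.1026,.0980),68.7);print(s["ft_torque"])
im=grab_frame("scene");u=proj("scene",[.517,.1015,.08])[0].astype(int)
cv2.imwrite("pics/s5.png",cv2.resize(im[u[1]-35:u[1]+35,u[0]-45:u[0]+45,::-1],None,fx=8,fy=8,interpolation=cv2.INTER_CUBIC))
E
```

```text
pos [0.5171 0.1027 0.1053] yaw_y 68.76 tilt [ 0.0002 -0.0012] | total units (x,y,z) [ 0.001 -0.001  0.073] twist units 0.01 q6 -1.14 F [-1.2  1.8  6.2] t 11.75
[0.29709828 0.29761819 0.02183756]
```

View pics/s5.png

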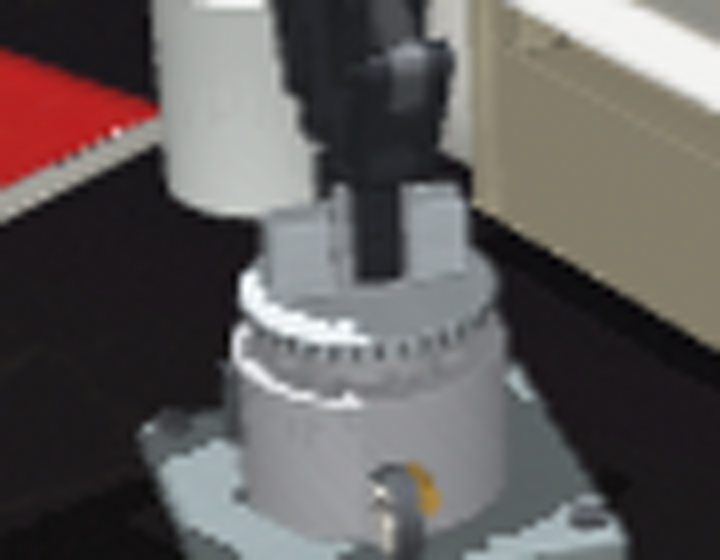

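Seated level on the crests, with the bar at about (368,235) and an even gap to the rim all round. Now turning backward gently under light down-load.

Call:
apply_moves:
  targets:
    - {"translation":[0,0,0.003],"twist":-0.5,"hand":0}
    - {"translation":[0,0,0],"twist":-0.5,"hand":0}
    - {"translation":[0,0,0],"twist":-0.5,"hand":0}
    - {"translation":[0,0,0],"twist":-0.5,"hand":0}
    - {"translation":[0,0,0],"twist":0,"hand":0}

```text
time: 12.3
tool_pos: [0.5173, 0.1025, 0.1053]
tool_rot: [0.0, 0.085, 0.996, -0.001]
contact_force: [-1.8, 1.9, 7.2]
gripper_width: 0.173
grasp_force: 60.6
```

Call:
apply_moves:
  targets:
    - {"translation":[0,0,0],"twist":-0.4,"hand":0}
    - {"translation":[0,0,0],"twist":-0.4,"hand":0}
    - {"translation":[0,0,0],"twist":0,"hand":0}

```text
time: 12.6
tool_pos: [0.5174, 0.1025, 0.1054]
tool_rot: [0.0, 0.045, 0.999, -0.001]
contact_force: [-2.1, 0.5, 7.6]
gripper_width: 0.173
grasp_force: 60.6
```

Call:
apply_moves:
  targets:
    - {"translation":[0,0,0],"twist":-0.35,"hand":0}
    - {"translation":[0,0,0],"twist":-0.35,"hand":0}
    - {"translation":[0,0,0],"twist":0,"hand":0}

```text
time: 12.9
tool_pos: [0.5173, 0.1025, 0.1054]
tool_rot: [0.0, 0.01, 1.0, -0.001]
contact_force: [-1.6, 0.6, 7.2]
gripper_width: 0.172
grasp_force: 60.6
```

Call:
apply_moves:
  targets:
    - {"translation":[0,0,0],"twist":-0.35,"hand":0}
    - {"translation":[0,0,0],"twist":-0.35,"hand":0}
    - {"translation":[0,0,0],"twist":0,"hand":0}

```text
time: 13.2
tool_pos: [0.5173, 0.1026, 0.1053]
tool_rot: [0.0, -0.025, 1.0, -0.001]
contact_force: [-2.3, 2.0, 7.4]
gripper_width: 0.172
grasp_force: 60.6
```

Call:
apply_moves:
  targets:
    - {"translation":[0,0,0],"twist":-0.35,"hand":0}
    - {"translation":[0,0,0],"twist":-0.35,"hand":0}
    - {"translation":[0,0,0],"twist":0,"hand":0}

```text
time: 13.5
tool_pos: [0.5173, 0.1026, 0.1053]
tool_rot: [0.0, -0.06, 0.998, -0.001]
contact_force: [-2.5, 2.2, 7.4]
gripper_width: 0.173
grasp_force: 60.6
```

Call:
apply_moves:
  targets:
    - {"translation":[0,0,0],"twist":-0.35,"hand":0}
    - {"translation":[0,0,0],"twist":-0.35,"hand":0}
    - {"translation":[0,0,0],"twist":0,"hand":0}

```text
time: 13.8
tool_pos: [0.5174, 0.1026, 0.1053]
tool_rot: [0.0, -0.095, 0.996, -0.001]
contact_force: [0.3, 1.2, 5.9]
gripper_width: 0.174
grasp_force: 60.5
```

Call:
apply_moves:
  targets:
    - {"translation":[0,0,0.003],"twist":-0.3,"hand":0}
    - {"translation":[0,0,0],"twist":-0.2,"hand":0}
    - {"translation":[0,0,0],"twist":0,"hand":0}

```text
time: 14.1
tool_pos: [0.5174, 0.1025, 0.1049]
tool_rot: [0.0, -0.119, 0.993, -0.001]
contact_force: [-1.1, 1.7, 5.5]
gripper_width: 0.171
grasp_force: 60.5
```

Call:
apply_moves:
  targets:
    - {"translation":[0,0,0.005],"twist":-0.2,"hand":0}
    - {"translation":[0,0,0],"twist":0,"hand":0}
    - {"translation":[0,0,0],"twist":0,"hand":0}

```text
time: 14.4
tool_pos: [0.5167, 0.1027, 0.1028]
tool_rot: [-0.0, -0.129, 0.992, -0.0]
contact_force: [1.2, 1.0, -1.6]
gripper_width: 0.175
grasp_force: 59.6
```

The lugs have entered the starts: the force is gone and z is falling. Lowering into the start.

Call:
apply_moves:
  targets:
    - {"translation":[0,0,0.01],"twist":0,"hand":0}
    - {"translation":[0,0,0.01],"twist":0,"hand":0}
    - {"translation":[0,0,0.01],"twist":0,"hand":0}
    - {"translation":[0,0,0.01],"twist":0,"hand":0}
    - {"translation":[0,0,0],"twist":0,"hand":0}

```text
time: 14.9
tool_pos: [0.5165, 0.103, 0.0989]
tool_rot: [-0.001, -0.129, 0.992, -0.0]
contact_force: [1.0, -0.6, -1.9]
gripper_width: 0.168
grasp_force: 59.3
```

Call:
apply_moves:
  targets:
    - {"translation":[0,0,0.01],"twist":0,"hand":0}
    - {"translation":[0,0,0],"twist":0,"hand":0}
    - {"translation":[0,0,0],"twist":0,"hand":0}

```text
time: 15.2
tool_pos: [0.5166, 0.1031, 0.0982]
tool_rot: [-0.0, -0.129, 0.992, -0.0]
contact_force: [0.0, 0.8, -1.9]
gripper_width: 0.176
grasp_force: 59.4
```

Call:
apply_moves:
  targets:
    - {"translation":[0,0,0.005],"twist":0,"hand":0}
    - {"translation":[0,0,0],"twist":0,"hand":0}
    - {"translation":[0,0,0],"twist":0,"hand":0}
    - {"translation":[0,0,0],"twist":0,"hand":0}

```text
time: 15.6
tool_pos: [0.5169, 0.1031, 0.098]
tool_rot: [0.0, -0.129, 0.992, -0.0]
contact_force: [-1.1, 0.0, -0.9]
gripper_width: 0.172
grasp_force: 59.5
```

Call:
apply_moves:
  targets:
    - {"translation":[0,0,0],"twist":0.4,"hand":0}
    - {"translation":[0,0,0],"twist":0.4,"hand":0}
    - {"translation":[0,0,0],"twist":0.4,"hand":0}
    - {"translation":[0,0,0],"twist":0.4,"hand":0}
    - {"translation":[0,0,0],"twist":0,"hand":0}

```text
time: 16.1
tool_pos: [0.5169, 0.1031, 0.098]
tool_rot: [0.0, -0.05, 0.999, -0.0]
contact_force: [0.6, -0.4, -1.3]
gripper_width: 0.174
grasp_force: 59.5
```

Call:
apply_moves:
  targets:
    - {"translation":[0,0,0.003],"twist":0.3,"hand":0}
    - {"translation":[0,0,0.002],"twist":0.3,"hand":0}
    - {"translation":[0,0,0],"twist":0,"hand":0}

```text
time: 16.4
tool_pos: [0.5172, 0.1031, 0.0979]
tool_rot: [0.0, -0.02, 1.0, -0.0]
contact_force: [-0.6, 0.1, 0.6]
gripper_width: 0.171
grasp_force: 59.7
```

Call:
apply_moves:
  targets:
    - {"translation":[0,0,0],"twist":0.5,"hand":0}
    - {"translation":[0,0,0.002],"twist":0.5,"hand":0}
    - {"translation":[0,0,0],"twist":0,"hand":0}

```text
time: 16.7
tool_pos: [0.517, 0.1031, 0.0975]
tool_rot: [0.0, 0.03, 1.0, 0.0]
contact_force: [-0.5, -0.1, 1.3]
gripper_width: 0.172
grasp_force: 59.7
```

Call:
apply_moves:
  targets:
    - {"translation":[0,0,0.001],"twist":0.5,"hand":0}
    - {"translation":[0,0,0.002],"twist":0.5,"hand":0}
    - {"translation":[0,0,0],"twist":0,"hand":0}

```text
time: 17.0
tool_pos: [0.5168, 0.1031, 0.0969]
tool_rot: [-0.0, 0.08, 0.997, -0.0]
contact_force: [-0.3, -0.0, -0.2]
gripper_width: 0.175
grasp_force: 59.6
```

Call:
apply_moves:
  targets:
    - {"translation":[0,0,0.004],"twist":0.5,"hand":0}
    - {"translation":[0,0,0.003],"twist":0.5,"hand":0}
    - {"translation":[0,0,0.003],"twist":0.5,"hand":0}
    - {"translation":[0,0,0],"twist":0,"hand":0}

```text
time: 17.4
tool_pos: [0.5169, 0.1031, 0.096]
tool_rot: [0.0, 0.154, 0.988, 0.0]
contact_force: [-1.1, -0.2, -0.3]
gripper_width: 0.174
grasp_force: 59.7
```

Call:
apply_moves:
  targets:
    - {"translation":[0,0,0.003],"twist":0.5,"hand":0}
    - {"translation":[0,0,0.003],"twist":0.5,"hand":0}
    - {"translation":[0,0,0.003],"twist":0.5,"hand":0}
    - {"translation":[0,0,0],"twist":0,"hand":0}

```text
time: 17.8
tool_pos: [0.5169, 0.1032, 0.0952]
tool_rot: [0.0, 0.227, 0.974, 0.0]
contact_force: [-1.6, 0.7, 0.5]
gripper_width: 0.174
grasp_force: 59.7
```

Call:
apply_moves:
  targets:
    - {"translation":[0,0,0.003],"twist":0.5,"hand":0}
    - {"translation":[0,0,0.003],"twist":0.5,"hand":0}
    - {"translation":[0,0,0.002],"twist":0.4,"hand":0}
    - {"translation":[0,0,0],"twist":0,"hand":0}

```text
time: 18.2
tool_pos: [0.5169, 0.1032, 0.0943]
tool_rot: [0.0, 0.295, 0.956, 0.0]
contact_force: [0.2, 0.3, 1.9]
gripper_width: 0.172
grasp_force: 59.7
```

```bash
python3 - <<'E'
from h import *
s=state();to((.517,.1026,.094),50);print(s["ft_torque"])
E
```

```text
pos [0.5169 0.1032 0.0943] yaw_y 55.71 tilt [0.0001 0.0001] | total units (x,y,z) [-0.004 -0.004  0.003] twist units 1.0 q6 -0.92 F [0.2 0.3 1.9] t 18.2
[ 0.05119034  0.06453261 -0.04785167]
```

Call:
apply_moves:
  targets:
    - {"translation":[0,0,0.003],"twist":0.4,"hand":0}
    - {"translation":[0,0,0.001],"twist":0.3,"hand":0}
    - {"translation":[0,0,0],"twist":0,"hand":0}

```text
time: 18.5
tool_pos: [0.517, 0.1031, 0.094]
tool_rot: [0.0, 0.328, 0.945, 0.0]
contact_force: [0.3, 0.2, 1.7]
gripper_width: 0.177
grasp_force: 59.8
```

```bash
python3 - <<'E'
from h import *
s=state();to((.517,.1026,.094),50);print(s["ft_torque"])
im=grab_frame("scene");u=proj("scene",[.517,.1015,.08])[0].astype(int)
cv2.imwrite("pics/s6.png",cv2.resize(im[u[1]-35:u[1]+35,u[0]-45:u[0]+45,::-1],None,fx=8,fy=8,interpolation=cv2.INTER_CUBIC))
E
```

```text
pos [0.517  0.1031 0.094 ] yaw_y 51.7 tilt [ 0.0004 -0.    ] | total units (x,y,z) [-0.003 -0.004  0.   ] twist units 0.3 q6 -0.85 F [0.3 0.2 1.7] t 18.5
[-0.0298631   0.07309494  0.0466857 ]
```

View pics/s6.png

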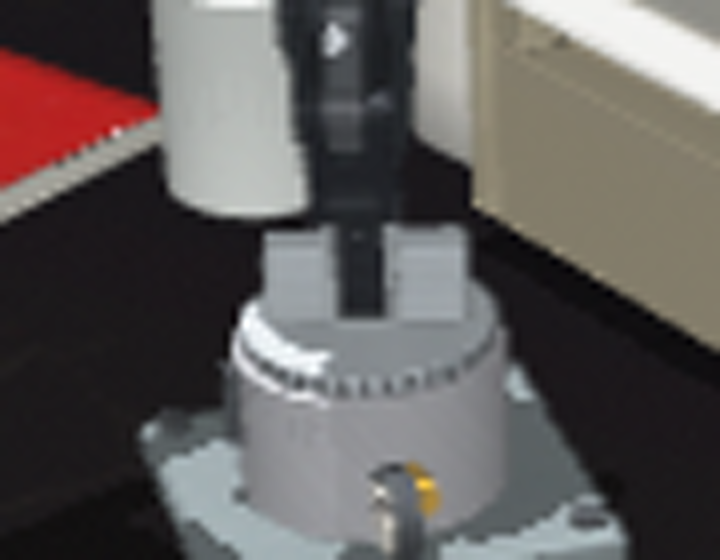

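The shoulder now sits on the rim all round with no gap visible. One small check turn to see whether z still falls.

Call:
apply_moves:
  targets:
    - {"translation":[0,0,0.003],"twist":0.3,"hand":0}
    - {"translation":[0,0,0],"twist":0.2,"hand":0}
    - {"translation":[0,0,0],"twist":0,"hand":0}
    - {"translation":[0,0,0],"twist":0,"hand":0}

```text
time: 18.95
tool_pos: [0.5173, 0.1031, 0.094]
tool_rot: [0.001, 0.352, 0.936, 0.0]
contact_force: [0.7, 0.0, 3.0]
gripper_width: 0.175
grasp_force: 60.1
```

z has stopped at 0.0940 and the push-back force is rising, so it is flush. Releasing and retreating.

Call:
apply_moves:
  targets:
    - {"translation":[0,0,0],"twist":0,"hand":0.3}
    - {"translation":[0,0,0],"twist":0,"hand":0.5}
    - {"translation":[0,0,0],"twist":0,"hand":0.5}
    - {"translation":[0,0,0],"twist":0,"hand":0.5}
    - {"translation":[0,0,-0.05],"twist":0,"hand":0.5}
    - {"translation":[0,0,-0.2],"twist":0,"hand":0.5}
    - {"translation":[0,0,-0.3],"twist":0,"hand":0.5}
    - {"translation":[0,0,-0.3],"twist":0,"hand":0.5}

```text
time: 19.75
tool_pos: [0.5164, 0.1031, 0.1793]
tool_rot: [-0.001, 0.353, 0.936, -0.0]
contact_force: [0.8, -0.2, -0.0]
gripper_width: 0.497
grasp_force: 0.0
```

Call:
apply_moves:
  targets:
    - {"translation":[0,0,-0.2],"twist":0,"hand":0.5}
    - {"translation":[0,0,0],"twist":0,"hand":0.5}
    - {"translation":[0,0,0],"twist":0,"hand":0.5}
    - {"translation":[0,0,0],"twist":0,"hand":0.5}

```text
time: 20.15
tool_pos: [0.5159, 0.1031, 0.1966]
tool_rot: [-0.001, 0.353, 0.936, -0.001]
contact_force: [-0.4, 0.5, 0.6]
gripper_width: 0.503
grasp_force: 0.0
```

```bash
python3 - <<'E'
from h import *
im=grab_frame("scene");u=proj("scene",[.517,.1015,.08])[0].astype(int)
cv2.imwrite("pics/s7.png",cv2.resize(im[u[1]-45:u[1]+35,u[0]-45:u[0]+45,::-1],None,fx=7,fy=7,interpolation=cv2.INTER_CUBIC))
E
```

```text
(no output)
```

View pics/s7.png

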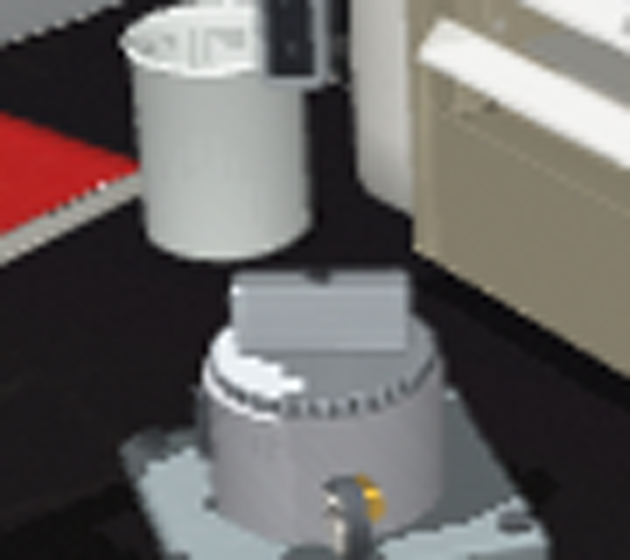

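The closure sits flush on the rim, bar at about (320,310) in the crop, and the gripper is clear above it.

```bash
python3 -c "
from plant import *
print(job_done())"
```

```text
the job is handed in; nothing more can be done
None
```

The press is closed: the closure dropped into the thread start, was turned home until its shoulder lay flush on the rim, and was released, and the job was handed in at about 20 s of the 72 s; the hand-in returned no verdict.

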